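# Latch the sample carriage in front of the camera

## Robot

A 7-joint arm with a two-finger parallel gripper is mounted at the origin on the work surface. World frame = base frame: x ahead of the robot, y to its left, z up, the work surface at z = 0. Lengths are in m, angles in rad, forces in N, time in s.
With the tool pointing down it reaches from about 0.425 to 0.95 m from the base axis. Payload 16.7 kg.
Tool frame: the origin (TCP) lies at the very end of the fingers, on their centre line; the grasp point (between the pads) lies 19 mm behind it (grasp_offset is the distance from the TCP to the grasp point, in m); z points along the fingers, y is the line along which they close (so a half turn about z gives the same grasp; the last joint's range is limited). The gripper opens to 94 mm and grips with 3 to 60 N. Pads are 16 mm wide; open, the fingers measure 119 mm over their backs; the gripper's body (75 mm by 177 mm) begins 78 mm behind the grasp point.
Start: joints at [1.048, 0.426, 0.074, 1.606, -0.034, 1.111, -0.067], TCP at [0.246, -0.629, 0.205] pointing down, gripper open.
Joint ranges: [-2.85, 2.85], [-0.5, 2.14], [-1.23, 1.37], [0.21, 2.46], [-1.02, 4.16], [0.16, 2.05], [-2.73, 2.73]. Speed limits (rad/s): [1.89, 1.89, 2.39, 2.39, 3.01, 3.01, 3.01].

## Interface

Orientations are given as a 3x3 rotation matrix whose columns are the frame's x, y, z axes.
In Python, from bench import * gives the robot as it stands. The module is installed in compiled form; this text tells all that it offers.
- The arm moves only by the shell command python3 -m handwheel 'ROWS' [FORCE]. ROWS is JSON, a list of rows, each a list of 7 numbers: the shift along the world's x, y, z in cm, then the turn, a rotation vector about the world's x, y, z in rad, then the gripper's target within -1 to 1 (shut at 1, half-way at 0, fully open at -1). In form: [[tx, ty, tz, ax, ay, az, fingers], ...]. A call has 1 to 12 rows; each row is the pose to reach, as a shift and turn from the pose commanded when the call began; what a row does not reach only later rows make up. A row lasts 1/12 s, in which the tool goes at most 41.7 mm and 7.16 degrees, less where a joint would pass 70% of its speed; a pose out of reach is approached as far as the arm can. A call with a gripper value outside its range is refused whole. The fingers move at their own pace and stop on an object; FORCE is the grip in N (left out, the last holds). Time passes only in rows, so rows that repeat a pose let the fingers close. It gives the time, the measured TCP pose, the force, the opening and the grip force at its end, in the units of the state.
- state(): the state, without advancing time (a new reading comes with each control period).
- snapshot(name): name is "scene" or "top" or "wrist"; returns the picture (420x560x3 uint8, red, green, blue); there is no depth.
- camera_info(name): a dict with "camera_matrix" (3x3 intrinsics, pixels), "k1" (the pictures are not rectified: a ray, as slopes to the right and down, at radius r is drawn at 1 + k1 r^2 times it, then the intrinsics apply), "extrinsics" (4x4, takes a point from camera to world coordinates); the wrist camera has in their place "hand_eye" (4x4, takes a point from camera to tool coordinates, whose origin is the TCP and whose axes are the flange's). Camera axes: x right, y down, z forward; pixel columns grow to the right and rows downward; lengths in m; the calibration is good to about 2 mm. A picture is of the moment at which its call begins: read the wrist's pose just before it. camera_info takes no time and is no camera call.
- close_job(): hands the job in; it is judged then, once.
Trained networks look in the newest picture that a camera, given by its name, has taken for a name from the list of things; names that differ only in an ending like _2 or _b are one class to them, and where a whole thing is asked for, a point or a joint stands for the part that bears it (a point fixed in the world has none). Each returns a list of dicts, best first, with "conf" (0 to 1); they miss things now and then, are a little off and sometimes report something else, mostly with a low value. They report only what shows in the picture. A call takes as long as a camera call. They do not tell look-alikes from the thing itself.
- silhouettes(target, camera): "mask" (420x560 bool, what is visible of it) and "extent" ([left, top, right, bottom] in pixels, round what is visible of it).
The state is a dict: "time_s": time; "joints": joint angles; "qd": joint speeds; "tau": joint torques, N m; "ee_pos": TCP position; "orientation": TCP orientation; "contact_force": force on the tool from outside, world axes, zero at the start; "torque": the same for the moment, N m; "opening": opening from 0.0 (shut) to 1.0 (fully open); "grasp_force": force on a finger pad.
Only numpy, scipy, OpenCV 4.12 (cv2) and the standard library are available. Lean on these libraries where they do the work, as an engineer would, in place of code of your own. Each camera call takes 0.05 s, during which the arm holds its last target. There are 200 camera calls.

## Task

Bring the sample jar in front of the camera: hold the carriage's spring-loaded release bar up, slide the carriage along its rail to the camera, then let the bar go so that its tooth drops fully into the notch there; where it only rests on top of the toothed strip, feel for the notch with a gentle push. Do not ram the tooth against the strip, keep the jar standing, and leave the other things on the bench alone.

Things in the scene. Friction and masses are not known exactly. Their poses are not given: they have to be found in the camera images.
- rail: Fixed aluminium base plate, 310 x 420 x 12 mm, with two steel guide rods. Origin at bench level; y along the rods (the direction of travel), x across them away from the robot, z up.
- strip (a point): Toothed steel strip along the rail's near side; nominal middle of its top, 40 mm above the bench. Square notches 10 mm deep, 12 mm long in y, between flat lands, nominally at rail y = -120, -90, -60, 0, 30, 60, 90, 120 mm, and a 38 mm parking slot at y = -30. Screwed on by hand: all notches together lie up to 7 mm off these places along y, which is not measured; feel for them.
- tooth (a point): Middle of the foot of the steel tooth, a blade 8 mm long in y, below the end of the release bar nearest the robot; it moves with the bar.
- carriage: Sliding carriage, plate 155 (x) x 110 (y) mm, top 52 mm above the bench, about 1 kg in all. Moves only along the rail's y: 2 to 3 N pushes it, 3 to 5 N with the tooth rubbing on a land; stays where left. Axes as the rail's; origin at bench level under its middle; tooth and release bar at its y = 0. Starts in the parking slot, tooth down. The jar stands in a 7 mm lip.
- grip (a point): Middle of the release bar: black round bar, 14 mm diameter, 96 mm long, lying across the travel (along x) at carriage x = -55 mm, 115 mm above the bench when down; moves up with the latch. Free below down to 76 mm but for its posts 40 mm to either side. Rigid with the tooth.
- latch (a joint): Height of release bar and tooth in m: 0 fully down (tooth 9 mm deep in a notch), about 0.009 when the tooth rests on a land, 0.015 at the upper stop; above 0.0095 the tooth passes over the strip. Spring and weight push it down with 5 to 7 N; it falls when let go.
- camera: Camera station, the one with a white upright column (132 mm high over the base plate) and a round black lens barrel; fixed behind the rail on the base plate. Origin at the centre of its foot on the plate; axes as the rail's, lens towards -x. It stands at rail y = -120, 60 or 120 mm, in line with the nominal place of the notch that serves it.
- reader: Code reader station, a low white box 55 mm high; fixed, not used. Origin at the centre of its underside.
- panel: Light panel station, a thin upright white plate 107 mm high on a foot; fixed, not used. Origin at the centre of its underside.
- jar: Amber glass sample jar, 52 mm diameter, 72 mm high, 0.18 kg, standing loose on the carriage's far half. Origin at the centre of its underside.
- bottle: White bottle, 68 mm diameter, 160 mm high, bystander. Origin at the centre of its underside.
- tipbox: Blue box of pipette tips, 120 x 85 x 57 mm, bystander. Origin at the centre of its underside.
- beaker: Clear beaker, 70 mm diameter, 80 mm high, bystander. Origin at the centre of its underside.
There are look-alikes about, which are no part of the job. What is shaped like the jar but black or purple is not meant.

How it is judged:
On the way:
1. the release bar is held up, tooth clear of the strip, with the carriage slid at least 40 mm out of its parking place (value of joint latch above 0.0098 m and distance of carriage from where it was at the start of the episode above 0.04 m), for 0.1 s.
At the end, for the whole second after the job is handed in: The tooth is down in the notch that serves the camera: latch below 3 mm and the release bar within 12 mm of the camera's centreline along the rail; carriage and jar at rest, the jar upright (within 0.1 rad) on the carriage (value of joint latch below 0.003 m and y of grip in the frame of camera between -0.012 and 0.012 m and linear speed of each of carriage, jar below 0.01 m/s and angle between jar's own z axis and vertical below 0.1 rad and z of jar in the frame of carriage above 0.045 m); the robot touches nothing.
It fails at once if the latch tooth is rammed or pressed against the strip with more than 14 N (contact force between carriage and rail above 14 N).
It fails at once if the jar tips (angle between jar's own z axis and vertical above 0.35 rad).
It fails at once if a bystander is disturbed by more than 20 mm (distance of any of bottle, tipbox, beaker from where it was at the start of the episode above 0.02 m).
It also fails if it takes over 38 s, if anything falls off the work surface, if the arm or the gripper's body presses on something with over 40 N, if the wrist force passes 120 N, or if a joint passes its speed limit or range.

## Working session

There is one attempt and no reset: what is moved stays moved. The work goes in short steps, Python scripts to look and compute and a shell command to move; the robot and the scene stay as the last step left them, time stands still between calls to the robot, and variables do not carry over. Pictures are saved under pics/ and viewed, at most 10 in all, crops included, and the job is handed in when it is done.

```bash
mkdir -p pics; python3 - <<'E'
from bench import *
import cv2,numpy as np
s=state();print(s['ee_pos'],s['orientation'],s['opening'],s['time_s'])
for n in("scene","top"):
    im=snapshot(n);cv2.imwrite(f"pics/{n}0.png",im[:,:,::-1])
    i=camera_info(n);print(n,i)
    for t in("rail","carriage","camera","jar","grip","reader","panel"):
        print(t,[(round(d['conf'],2),d['extent'],[a.mean().round(1) for a in np.nonzero(d['mask'])[::-1]]) for d in silhouettes(t,n)[:3]])
print(camera_info("wrist"))
E
```

```text
[ 0.24563627 -0.62823816  0.2047843 ] [[ 9.31327766e-01  3.64181661e-01 -5.57599658e-04]
 [ 3.64182076e-01 -9.31327028e-01  1.17543018e-03]
 [-9.12375189e-05 -1.29777856e-03 -9.99999154e-01]] 0.9983789037667773 0.0
scene {'camera_matrix': array([[438.70905038,   0.        , 283.58996896],
       [  0.        , 438.70905038, 206.52997485],
       [  0.        ,   0.        ,   1.        ]]), 'k1': -0.128389795428188, 'extrinsics': array([[-0.70178119,  0.5399157 , -0.46475176,  1.17912473],
       [ 0.71236636,  0.53744889, -0.45131237,  0.55158123],
       [ 0.00610969, -0.64779605, -0.7617893 ,  1.07836134],
       [ 0.        ,  0.        ,  0.        ,  1.        ]])}
rail [(0.74, [194.1, 165.3, 355.2, 293.2], [np.float64(278.7), np.float64(224.4)]), (0.47, [411.0, 246.0, 446.5, 293.3], [np.float64(430.6), np.float64(270.8)])]
carriage [(0.69, [242.8, 167.7, 299.6, 229.3], [np.float64(275.7), np.float64(198.9)])]
camera [(0.63, [205.1, 195.3, 229.1, 234.1], [np.float64(215.4), np.float64(214.1)])]
jar [(0.87, [180.6, 228.7, 201.3, 257.5], [np.float64(188.4), np.float64(243.1)]), (
[... 1712 characters left out ...]
8.6, 284.3, 177.7], [np.float64(271.9), np.float64(169.4)])]
panel [(0.67, [238.0, 165.9, 263.7, 185.9], [np.float64(251.5), np.float64(174.4)])]
{'camera_matrix': array([[351.84399642,   0.        , 280.54746904],
       [  0.        , 351.84399642, 208.38199715],
       [  0.        ,   0.        ,   1.        ]]), 'k1': -0.05278534481604467, 'hand_eye': array([[ 5.56871885e-04, -9.72214805e-01, -2.34089861e-01,
         6.65254057e-02],
       [ 9.99999842e-01,  5.59531492e-04,  5.50514959e-05,
        -4.01140932e-04],
       [ 7.74587701e-05, -2.34089855e-01,  9.72214963e-01,
        -1.78300775e-01],
       [ 0.00000000e+00,  0.00000000e+00,  0.00000000e+00,
         1.00000000e+00]])}
```

View pics/scene0.png

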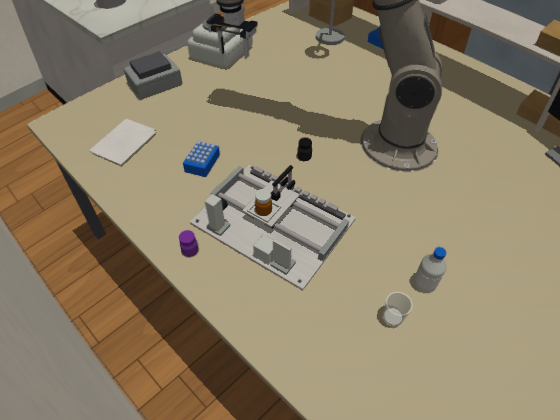

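View pics/top0.png

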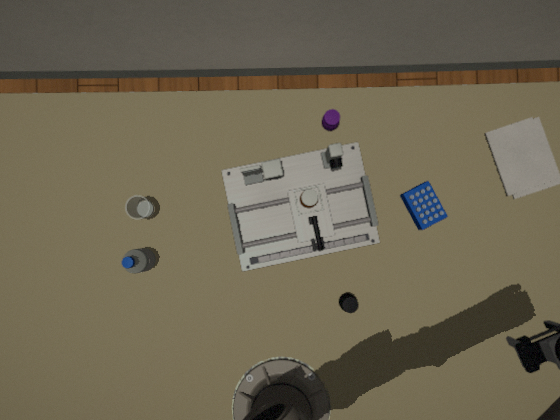

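The top view shows the rail with the carriage near (311,218), its black release bar at (316,234) and the camera station to the right at (333,157). The purple and black jar shapes are the look-alikes. The bottle and beaker stand well to the left, and the tip box to the right at (424,204).

```bash
cat >h.py <<'E'
from bench import *
import cv2,numpy as np
def pose(n,s=None):
    i=camera_info(n)
    if n!="wrist": return i,i['extrinsics']
    T=np.eye(4);T[:3,:3]=s['orientation'];T[:3,3]=s['ee_pos'];return i,T@i['hand_eye']
def px2w(n,px,z,s=None):
    i,E=pose(n,s);K=i['camera_matrix'];out=[]
    for p in np.reshape(px,(-1,2)).astype(float):
        d=np.array([(p[0]-K[0,2])/K[0,0],(p[1]-K[1,2])/K[1,1]]);u=d.copy()
        for _ in range(20): u=d/(1+i['k1']*(u@u))
        r=E[:3,:3]@np.r_[u,1];out.append(E[:3,3]+r*(z-E[2,3])/r[2])
    return np.array(out)
E
python3 - <<'E'
from h import *
np.set_printoptions(precision=4,suppress=True)
snapshot("top")
m=lambda t:silhouettes(t,"top")[0]['mask'].astype(np.uint8)
c=np.vstack(cv2.findContours(m("rail"),0,1)[0])[:,0]
b=cv2.boxPoints(cv2.minAreaRect(c.astype(np.float32)))
w=px2w("top",b,0.012);print(b,w,[np.linalg.norm(w[k]-w[k-1]) for k in range(4)])
o=w.mean(0);e=[w[k]-w[k-1] for k in range(4)]
y=max(e,key=np.linalg.norm);y=y/np.linalg.norm(y);y*=np.sign(y[1]);x=np.array([y[1],-y[0],0])
print("rail",o,"yaw",np.arctan2(x[1],x[0]))
for t,z in(("grip",.12),("camera",.08),("carriage",.052),("jar",.11)):
    for d in silhouettes(t,"top")[:2]:
        p=[a.mean() for a in np.nonzero(d['mask'])[::-1]]
        q=px2w("top",p,z)[0];print(t,q,"rail xy",(q-o)@x,(q-o)@y)
E
```

```text
[[218.8139 170.5142]
 [360.9839 141.0399]
 [381.9352 242.0988]
 [239.7652 271.5731]] [[ 0.701   0.1695  0.012 ]
 [ 0.7806 -0.2589  0.012 ]
 [ 0.476  -0.3126  0.012 ]
 [ 0.398   0.1124  0.012 ]] [np.float64(0.30828177221243075), np.float64(0.4358135221606729), np.float64(0.3092340014367344), np.float64(0.43206163506419304)]
rail [ 0.5889 -0.0724  0.012 ] yaw 0.18367224339487004
grip [ 0.5019 -0.1106  0.12  ] rail xy -0.09245546432591327 -0.021708490871818153
camera [ 0.7239 -0.1659  0.08  ] rail xy 0.11571685038954108 -0.1165764945957026
carriage [ 0.5534 -0.1011  0.052 ] rail xy -0.04012898363356499 -0.021692192430632678
carriage [ 0.5771 -0.0678  0.052 ] rail xy -0.01077158577611445 0.0066409364393676664
jar [ 0.3138 -0.1941  0.11  ] rail xy -0.29272329207815245 -0.06936079686646698
jar [ 0.8232 -0.1603  0.11  ] rail xy 0.21431151956282218 -0.12916648708152353
```

```bash
python3 -m handwheel '[[25.6,51.8,0,0,0,-0.19,-0.4],[25.6,51.8,0,0,0,-0.19,-0.4],[25.6,51.8,0,0,0,-0.19,-0.4],[25.6,51.8,0,0,0,-0.19,-0.4],[25.6,51.8,0,0,0,-0.19,-0.4],[25.6,51.8,0,0,0,-0.19,-0.4],[25.6,51.8,0,0,0,-0.19,-0.4],[25.6,51.8,0,0,0,-0.19,-0.4],[25.6,51.8,0,0,0,-0.19,-0.4],[25.6,51.8,0,0,0,-0.19,-0.4],[25.6,51.8,0,0,0,-0.19,-0.4],[25.6,51.8,0,0,0,-0.19,-0.4]]' 20
```

```text
time_s: 2.1
ee_pos: [0.4679, -0.1785, 0.2059]
orientation: [[0.983, 0.181, 0.001], [0.181, -0.983, -0.0], [0.001, 0.0, -1.0]]
contact_force: [2.0, -1.8, -0.3]
opening: 0.699
grasp_force: 0.0
```

```bash
python3 -m handwheel '[[3.2,6.5,0,0,0,0,-0.4],[3.2,6.5,0,0,0,0,-0.4],[3.2,6.5,0,0,0,0,-0.4],[3.2,6.5,0,0,0,0,-0.4]]'; python3 - <<'E'
from h import *
np.set_printoptions(precision=4,suppress=True)
s=state();im=snapshot("wrist");cv2.imwrite("pics/w1.png",im[:,:,::-1]);print(s['ee_pos'],s['contact_force'])
for t,z in(("grip",.121),("rail",.012),("camera",.1)):
  for d in silhouettes(t,"wrist")[:2]:
    c=np.vstack(cv2.findContours(d['mask'].astype(np.uint8),0,1)[0])[:,0]
    r=cv2.minAreaRect(c.astype(np.float32));b=cv2.boxPoints(r);w=px2w("wrist",b,z,s)
    print(t,d['conf'],d['extent'],w.mean(0));print(w)
E
```

```text
time_s: 2.43
ee_pos: [0.5, -0.1137, 0.2055]
orientation: [[0.983, 0.185, 0.0], [0.185, -0.983, 0.0], [0.0, -0.0, -1.0]]
contact_force: [-0.2, -0.3, 0.2]
opening: 0.703
grasp_force: 0.0
[ 0.5    -0.1137  0.2055] [-0.1687 -0.2846  0.2372]
grip 0.93 [270.7, 142.0, 287.8, 262.5] [ 0.5056 -0.1116  0.121 ]
[[ 0.5512 -0.0966  0.121 ]
 [ 0.5535 -0.1089  0.121 ]
 [ 0.4601 -0.1271  0.121 ]
 [ 0.4576 -0.1137  0.121 ]]
rail 0.68 [25.8, 0.0, 485.7, 238.3] [ 0.5579 -0.0722  0.012 ]
[[ 0.64    0.1712  0.012 ]
 [ 0.7215 -0.2734  0.012 ]
 [ 0.4835 -0.3486  0.012 ]
 [ 0.3865  0.1621  0.012 ]]
```

View pics/w1.png

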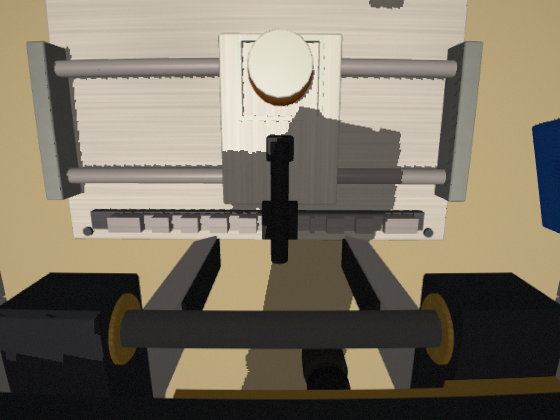

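The bar runs vertically from (280,142) to (280,262), centred between the fingers. The strip's lands and notches show along row 225, so I'll enlarge that part to get the notch offset.

```bash
python3 - <<'E'
from h import *
im=cv2.imread("pics/w1.png")[195:250,60:460]
cv2.imwrite("pics/c1.png",np.vstack([cv2.resize(im[:,:200],None,fx=4,fy=4,interpolation=2),cv2.resize(im[:,200:],None,fx=4,fy=4,interpolation=2)]))
E
```

```text
(no output)
```

View pics/c1.png

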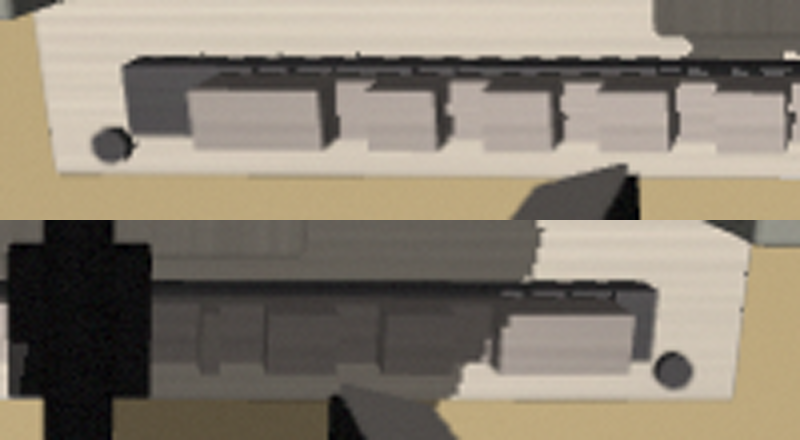

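```bash
python3 - <<'E'
from h import *
s=state();a=.186;y=np.array([-np.sin(a),np.cos(a),0])
g=px2w("wrist",[(279.3,190),(279.3,250)],.119,s)@y
n=px2w("wrist",[(146.3,225),(379.,225)],.04,s)@y
p=px2w("wrist",[(88,231),(428.3,232)],.014,s)@y
print("bar",g,"tcp",s['ee_pos']@y,"notch+-120",n,np.ptp(n),"plate mid",p.mean(), "strip off",n.mean()-p.mean(),"go",n[1]-g.mean())
E
```

```text
bar [-0.20581846 -0.20555239] tcp -0.20685365352152602 notch+-120 [-0.06896005 -0.30705586] 0.2380958069900488 plate mid -0.18092979395402164 strip off -0.007078164302592643 go -0.10137044015474689
```

```bash
python3 -m handwheel '[[0.5,0.2,-3,0,0,0,-0.4],[0.5,0.2,-6,0,0,0,-0.4],[0.5,0.2,-9,0,0,0,-0.4],[0.5,0.2,-11,0,0,0,-0.2],[0.5,0.2,-11,0,0,0,0.2],[0.5,0.2,-11,0,0,0,0.4]]' 25; python3 -m handwheel '[[0,0,0,0,0,0,0.6],[0,0,0,0,0,0,0.75],[0,0,0,0,0,0,1],[0,0,0,0,0,0,1],[0,0,0,0,0,0,1],[0,0,0,0,0,0,1]]' 25
```

```text
time_s: 3.13
ee_pos: [0.5037, -0.1141, 0.0953]
orientation: [[0.984, 0.18, -0.002], [0.18, -0.984, 0.0], [-0.002, -0.001, -1.0]]
contact_force: [0.6, -1.3, 0.5]
opening: 0.522
grasp_force: 0.0
time_s: 3.63
ee_pos: [0.5046, -0.1133, 0.096]
orientation: [[0.983, 0.182, 0.001], [0.182, -0.983, -0.0], [0.001, 0.0, -1.0]]
contact_force: [-1.6, 1.3, 7.3]
opening: 0.139
grasp_force: 25.0
```

```bash
python3 -m handwheel '[[0,0,0.3,0,0,0,1],[0,0,0.6,0,0,0,1],[0,0,0.9,0,0,0,1],[0,0,1.2,0,0,0,1],[0,0,1.3,0,0,0,1],[0,0,1.3,0,0,0,1]]'; python3 -c "
from h import *
s=state();print(s['ee_pos'],s['contact_force'],s['torque'])
im=snapshot('wrist');d=silhouettes('grip','wrist')[0];print(d['conf'],d['extent'])"
```

```text
time_s: 4.13
ee_pos: [0.5045, -0.1134, 0.1087]
orientation: [[0.983, 0.182, 0.0], [0.182, -0.983, 0.0], [0.0, 0.0, -1.0]]
contact_force: [5.2, 0.3, -7.0]
opening: 0.139
grasp_force: 25.0
[ 0.50451469 -0.11336059  0.10873372] [ 5.22528336  0.32644053 -6.95120426] [ 0.09331151 -1.0678737  -0.06123618]
0.68 [266.5, 160.7, 292.6, 352.6]
```

```bash
python3 -m handwheel '[[0.06,-0.3,0,0,0,0,1],[0.17,-0.9,0,0,0,0,1],[0.31,-1.67,0,0,0,0,1],[0.46,-2.46,0,0,0,0,1],[0.61,-3.24,0,0,0,0,1],[0.76,-4.03,0,0,0,0,1],[0.91,-4.82,0,0,0,0,1],[1.05,-5.6,0,0,0,0,1],[1.2,-6.39,0,0,0,0,1],[1.33,-7.1,0,0,0,0,1],[1.43,-7.6,0,0,0,0,1],[1.48,-7.86,0,0,0,0,1]]'; python3 -m handwheel '[[0.05,-0.25,0,0,0,0,1],[0.09,-0.49,0,0,0,0,1]]'
python3 - <<'E'
from h import *
s=state();im=snapshot("wrist");cv2.imwrite("pics/w2.png",im[:,:,::-1]);print(s['ee_pos'],s['contact_force'])
E
```

```text
time_s: 5.23
ee_pos: [0.5191, -0.1923, 0.1082]
orientation: [[0.983, 0.181, -0.0], [0.181, -0.983, 0.0], [-0.0, -0.0, -1.0]]
contact_force: [3.6, 3.4, -6.7]
opening: 0.135
grasp_force: 25.0
time_s: 5.4
ee_pos: [0.5199, -0.1966, 0.1083]
orientation: [[0.983, 0.182, -0.0], [0.182, -0.983, 0.0], [-0.0, -0.0, -1.0]]
contact_force: [3.4, 2.7, -6.0]
opening: 0.139
grasp_force: 25.0
[ 0.51988458 -0.19664142  0.10830366] [ 3.37721601  2.65505874 -6.03558581]
```

View pics/w2.png

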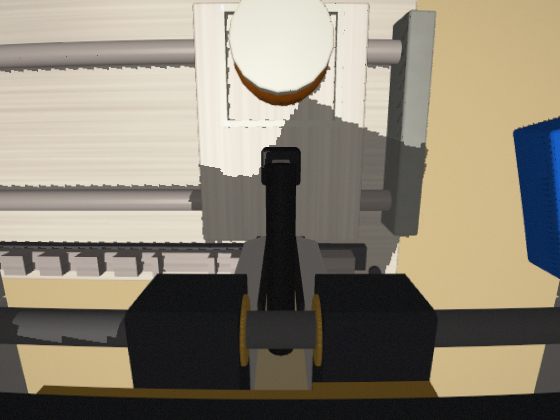

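The jar is still upright on the carriage, and the bar is gripped. The last land shows in shadow at about (322–355, 260), so I'll measure its edges.

```bash
python3 - <<'E'
from h import *
im=cv2.imread("pics/w2.png");c=im[235:285,300:400]
cv2.imwrite("pics/c2.png",cv2.convertScaleAbs(cv2.resize(c,None,fx=8,fy=8,interpolation=2),alpha=1.8))
s=state();a=.186;y=np.array([-np.sin(a),np.cos(a),0]);t=s['ee_pos']@y
for u in(320,324,350,353,355,357):print(u,(px2w("wrist",(u,262),.04,s)@y-t)*1e3)
E
```

```text
320 [-29.31412141]
324 [-32.31928142]
350 [-51.89235252]
353 [-54.15619205]
355 [-55.66614938]
357 [-57.17671153]
```

View pics/c2.png

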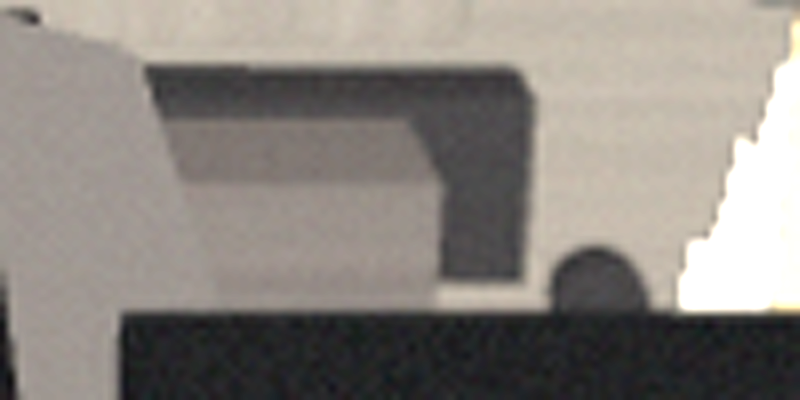

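```bash
python3 -m handwheel '[[0.08,-0.45,0,0,0,0,1],[0.18,-0.95,0,0,0,0,1],[0.26,-1.4,0,0,0,0,1],[0.3,-1.6,0,0,0,0,1],[0.3,-1.62,0,0,0,0,1],[0.3,-1.62,-0.1,0,0,0,1],[0.3,-1.62,-0.2,0,0,0,1],[0.3,-1.62,-0.24,0,0,0,1],[0.3,-1.62,-0.24,0,0,0,1]]'; python3 - <<'E'
from h import *
s=state();a=.186;y=np.array([-np.sin(a),np.cos(a),0]);print(s['ee_pos'],s['ee_pos']@y,s['contact_force'])
snapshot("wrist");d=silhouettes('grip','wrist')[0];print(d['conf'],d['extent'])
E
```

```text
time_s: 6.2
ee_pos: [0.523, -0.2131, 0.106]
orientation: [[0.983, 0.182, -0.0], [0.182, -0.983, -0.0], [-0.0, 0.0, -1.0]]
contact_force: [3.0, -2.5, -6.0]
opening: 0.141
grasp_force: 25.0
[ 0.52300998 -0.21308001  0.1059938 ] -0.30612467569258034 [ 3.02759816 -2.45796533 -6.02779325]
0.63 [266.7, 160.8, 296.7, 354.5]
```

```bash
python3 -m handwheel '[[0,0,0,0,0,0,0.6],[0,0,0,0,0,0,0.5],[0,0,0,0,0,0,0.5],[0,0,0,0,0,0,0.5]]'; python3 - <<'E'
from h import *
s=state();print(s['ee_pos'],s['contact_force'])
im=snapshot("wrist");cv2.imwrite("pics/w3.png",im[:,:,::-1]);d=silhouettes('grip','wrist')[0];print(d['conf'],d['extent'])
E
```

```text
time_s: 6.63
ee_pos: [0.523, -0.213, 0.1063]
orientation: [[0.983, 0.182, 0.0], [0.182, -0.983, 0.0], [0.0, -0.0, -1.0]]
contact_force: [-0.2, 0.1, -0.4]
opening: 0.249
grasp_force: 0.0
[ 0.52301525 -0.21300863  0.10625209] [-0.18895822  0.0877258  -0.41108313]
0.95 [268.3, 162.4, 293.9, 307.2]
```

View pics/w3.png

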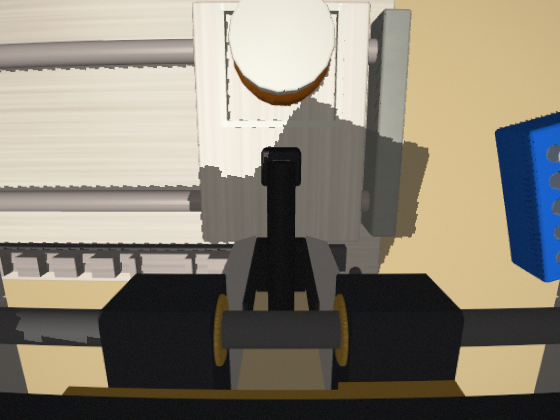

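The bar is free between the fingers, and the jar is upright. I'll tell its height from its width in the image.

```bash
python3 - <<'E'
from h import *
a,b=(cv2.imread(f"pics/{n}.png",0).astype(float) for n in("w2","w3"))
for n,g in(("w2",a),("w3",b)):
    p=g[195:232,240:320].mean(0);hi=p[:22].mean();lo=p[36:48].mean();th=(hi+lo)/2
    l=np.interp(-th,-p[20:42],np.arange(20,42));r=np.interp(th,p[42:64],np.arange(42,64))
    print(n,hi,lo,240+l,240+r,r-l)
    g2=g[140:240,270:292].mean(1);print(g2[:36].round().astype(int))
E
```

```text
w2 105.72972972972974 16.14189189189189 265.50831515812433 295.30265726681125 29.794342108686962
[143 143 143 143 143 109 108  13  13  12  15  18  19  21  20  20  19  21
  20  30  57  57  53  14  13  14  15  16  16  14  16  16  15  15  15  15]
w3 108.85380835380838 16.815315315315317 266.6362740155716 294.61923139753327 27.982957381961672
[158 147 141 141 141 135 129  38  13  13  14  16  20  22  21  21  21  20
  20  23  42  16  13  15  16  17  17  16  16  16  15  16  17  16  15  15]
```

The width fell from 29.8 to 28.0 px. Fully down predicts 27.9 px and resting on a land 29.4 px, so the tooth is in the notch. I'll withdraw and check from above.

```bash
python3 -m handwheel '[[0,0,0,0,0,0,0.1],[0,0,0,0,0,0,0],[0,0,0.5,0,0,0,0],[0,0,2,0,0,0,0],[0,0,5,0,0,0,0],[0,0,8,0,0,0,0],[0,0,10,0,0,0,0],[0,0,10,0,0,0,0],[0,0,10,0,0,0,0]]'; python3 - <<'E'
from h import *
s=state();a=.186;y=np.array([-np.sin(a),np.cos(a),0]);print(s['ee_pos'],s['contact_force'])
im=snapshot("wrist");cv2.imwrite("pics/w4.png",im[:,:,::-1])
g0=cv2.imread("pics/w1.png",0).astype(float)
d=silhouettes('grip','wrist')[0];print(d['conf'],d['extent'])
for z in(.115,.124):
    q=px2w("wrist",[(np.mean(d['extent'][::2]),d['extent'][1]),(np.mean(d['extent'][::2]),d['extent'][3])],z,s)
    print(z,np.linalg.norm(q[0]-q[1]),q.mean(0),q@y)
snapshot("top")
for t,z in(("grip",.12),("camera",.08)):
    for d in silhouettes(t,"top")[:1]: print(t,d['conf'],px2w("top",[i.mean() for i in np.nonzero(d['mask'])[::-1]],z)@y)
E
```

```text
time_s: 7.48
ee_pos: [0.5236, -0.2133, 0.2074]
orientation: [[0.983, 0.182, 0.002], [0.182, -0.983, -0.001], [0.002, 0.001, -1.0]]
contact_force: [-0.1, -0.7, -0.9]
opening: 0.5
grasp_force: 0.0
[ 0.52361072 -0.21326552  0.20739979] [-0.09624035 -0.72836198 -0.94191425]
0.94 [270.7, 149.5, 286.1, 267.3]
0.115 0.09613847237405053 [ 0.52283825 -0.21160221  0.115     ] [-0.30484457 -0.30443665]
0.124 0.09294379473907742 [ 0.52502144 -0.21124639  0.124     ] [-0.30489185 -0.30449748]
camera 0.9 [-0.29718336]
```

View pics/w4.png

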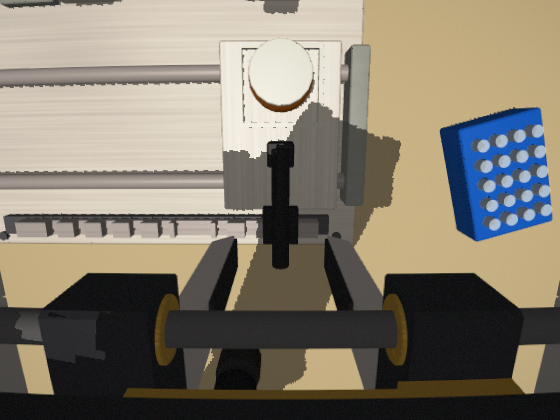

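The bar is centred at column 280, with the jar upright above it and the tip box untouched. The bar's length of 96.1 mm, taken at the down height, matches. It stands about 4–8 mm from the camera's centreline, inside the 12 mm limit.

```bash
python3 -c "
from bench import *
print(close_job())"
```

```text
the job is handed in; nothing more can be done
None
```

I slid the carriage to the camera and let the release bar drop with its tooth in the notch there; the jar is upright, nothing else was disturbed, and I handed the job in at about 7.6 s (its verdict was not shown to me).

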